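# Load a connecting rod in the small-end boring jig

### The job

Load the connecting rod in the red jig, sliding it flat on the jig's plate the whole time: push its open big end home against the round brass post and, keeping it there, pivot it about the post until its small end bears on the stop screw, and press it lightly against post and screw at once. Then let go and turn the clamp lever clockwise until the cam holds the rod snugly against both post and screw; go by feel and force nothing, and leave the other things on the bench alone.

Things in the scene. Friction and masses are not known exactly. Their poses are not given: they have to be found in the camera images.
- jig: Boring jig screwed to the bench: plate 270 x 204 x 20 mm, red with a ground steel top. Origin on the post's axis, at the plate's underside on the bench. x axis: the line along which a loaded rod lies, from the post to its small end; y axis: towards the stop's side; z up. The plate reaches from x -52 to 218 and y -134 to 70 mm; its top is at z 20.
- post: Fixed upright brass post of the jig, 52 mm in diameter, 30 mm tall, its top 50 mm above the bench. Origin on its axis at the plate's top.
- stop: Fixed brass stop block, 30 x 26 mm, 30 mm tall, at x 145, y 57 mm of the jig; origin at the centre of its underside. A locked round-tipped steel screw, 10 mm thick, 12 mm above the plate, sticks out of it towards -y of the jig. Its setting is not measured: the tip is at y 13.5 to 22.5 mm of the jig. A push by hand of over 10 N would spring it; clamped, it takes 50 N.
- clamp (a joint): Turn of the cam clamp's lever, in rad, growing clockwise seen from above: 0 fully open (it starts at 0 to 0.2), 2.6 its mechanical end. It stays where it is left (friction 0.15 N m, up to 2.3 N at the knob). The cam meets a seated rod somewhere between 1.0 and 2.0 rad, depending on the stop screw's setting. Turning it far past that overloads the jig (over 50 N on post or screw).
- clamp_pivot (a point): Point on the upright pivot of the clamp lever, at the level of the plate's top. The cam round it is a steel disc 34 mm in diameter and 22 mm tall, set 6 mm off the pivot. Turned clockwise it pushes the small end back to the post and over to the stop screw, 15 to 20 N more for each 0.1 rad past first touch. Snug is 10 to 30 N: the knob then resists 2 to 4 N more than when free.
- clamp_knob (a point): Middle of the black upright cylindrical knob at the end of the clamp lever: 22 mm in diameter, 30 mm tall, 65 mm from the pivot, its middle 72 mm and its top 87 mm above the bench. The lever below it is a flat bar 12 mm wide, 46 to 54 mm above the bench. At 0 it points along the jig's x axis.
- rod: Steel connecting rod, cap off, flat on the plate, 0.3 to 0.6 kg. Origin at the centre of its big end's open half bore (radius 27 mm, opening to -x), at the underside; x axis to the small end; z up. Forked big end 83 mm wide, 24 mm thick. Seated, its origin is about 1 mm from the post's axis; it starts 12 to 28 mm from there, swung 0.45 to 0.75 rad away from the stop.
- rod_grip (a point): A good place to grip the rod: the middle of its dark I-section beam, 95 mm from the rod's origin and 12 mm above its underside. The beam runs from 60 to 128 mm from the origin, narrows from 25 to 21 mm in width and reaches from 3 to 21 mm above the underside.
- rod_eye (a point): Centre of the small end's eye (outer diameter 36 mm, bore 23.6 mm, bronze bush, 24 mm thick), half way up its thickness, 146 mm from the rod's origin.
- cap: Bystander: the rod's big-end cap, a steel half ring 83 mm wide, on the bench; origin at the centre of its half bore.
- piston: Bystander: aluminium piston standing on the bench, 86 mm in diameter, 58 mm tall; origin at the centre of its underside.
- spanner: Bystander: steel spanner, 180 mm long, flat on the bench beyond the jig; origin at the middle of its underside.
- carton: Bystander: small carton of bearing shells, 110 x 72 x 44 mm, on the bench; origin at the centre of its underside.
Mind the look-alikes: they are no part of the job. What is meant by the rod is not purple, and is the smaller of those in its own colour.

How it is judged (in metres and radians):
On the way:
1. with the clamp still open, the rod is pressed against the post and the stop screw at the same time (contact force between rod and post above 1.5 N and contact force between rod and stop above 1.5 N and value of joint clamp below 0.5 rad), for 0.2 s.
At the end, for the whole second after the job is handed in: The clamp alone (lever past 0.6 rad) holds the rod at rest, flat on the plate within 3 mm, in line with the jig within 0.05 rad, its bore seated on the post (origin within 4 mm of its axis) and pressing it with over 4 N, its small end pressing the stop screw with over 2 N (contact force between rod and post above 4 N and contact force between rod and stop above 2 N and value of joint clamp above 0.6 rad and angle between the x axis of rod and the x axis of jig, either way round below 0.05 rad and horizontal distance between rod and post below 0.004 m and z of rod in the frame of jig below 0.023 m and linear speed of rod below 0.01 m/s); the robot touches nothing.
It fails at once if the stop screw is sprung by hand (more than 10 N from the rod while the clamp is open, below 0.5 rad) (contact force between rod and stop above 10 N and value of joint clamp below 0.5 rad).
It fails at once if the jig is overloaded (more than 50 N from the rod on the stop screw or on the post) (contact force between rod and stop above 50 N or contact force between rod and post above 50 N).
It fails at once if the rod is lifted off the plate by more than 10 mm (z of rod in the frame of jig above 0.03 m).
It fails at once if a bystander is moved more than 20 mm (distance of any of cap, piston, spanner, carton from where it was at the start of the episode above 0.02 m).
It also fails if it takes over 72 s, if anything falls off the work surface, if the arm or the gripper's body presses on something with over 40 N, if the wrist force passes 120 N, or if a joint passes its speed limit or range.

### The arm

A 6-joint arm with a two-finger parallel gripper is mounted at the origin on the work surface. World frame = base frame: x ahead of the robot, y to its left, z up, the work surface at z = 0. Lengths are in mm, angles in rad, forces in N, time in s.
With the tool pointing down it reaches from about 350 to 975 mm from the base axis. Payload 7.1 kg.
Tool frame: the origin (TCP) lies between the finger pads; the fingertips stand 19 mm ahead of it and the grasp point (between the pads) is the TCP; z points along the fingers, y is the line along which they close (so a half turn about z gives the same grasp; the last joint's range is limited). The gripper opens to 88 mm and grips with 3 to 60 N. Pads are 20 mm wide; open, the fingers measure 115 mm over their backs; the gripper's body (75 mm by 178 mm) begins 61 mm behind the grasp point.
Start: joints at [-1.279, 0.423, 1.63, -0, 1.089, -0.019], TCP at [191.155, -595.033, 241.675] pointing down, gripper open.
Joint ranges: [-3, 3], [-0.9, 2.11], [0.09, 2.58], [-1.31, 4.45], [0.11, 2.69], [-2.54, 2.54]. Speed limits (rad/s): [2.39, 2.39, 3.01, 3.14, 3.14, 3.14].

### API

Orientations are given as a rotation vector (axis times angle).
In Python, from workcell import ctrl gives the robot as it stands.
- The arm moves only by the tool arm_command, never from a script. Its argument "series" is a list of rows, each an object with "linear": the shift along the tool's x, y, z in m, a list of three; "turn": the turn about the tool's z in rad. A call has 1 to 10 rows; each row shifts and turns the commanded pose from where the row before left it, along the tool's axes as they then stand; what a row does not reach is not made up. A row lasts 1/10 s, in which the tool goes at most 50 mm and 8.59 degrees, less where a joint would pass 70% of its speed; a pose out of reach is approached as far as the arm can. A call with a gripper value outside its range is refused whole. "jaw" is the opening, from -1 (shut) to 1 (fully open), set as the call begins (left out, the last holds). The fingers move at their own pace and stop on an object; the grip force is fixed at half the most. Time passes only in rows, so rows that do not move let the fingers close. It gives the time, the measured TCP pose, the force, the opening and the grip force at its end, in the units of the state.
- ctrl.get_obs(): the state, without advancing time (a new reading comes with each control period).
- ctrl.get_image(name): name is "side" or "top" or "wrist"; returns a dict with "frame" (400x640x3 uint8, blue, green, red), "fx", "fy", "cx", "cy" (pixels), "rvec" (rotation vector, rad) and "tvec" (3), from world to camera coordinates, as OpenCV has them. Camera axes: x right, y down, z forward; pixel columns grow to the right and rows downward; lengths in mm; the calibration is good to about 2 mm. A picture is of the moment at which its call begins. There is no depth.
- ctrl.close_job(): hands the job in; it is judged then, once.
The state is a dict: "t": time; "qpos": joint angles; "qvel": joint speeds; "joint_torque": joint torques, N m; "ee_pos": TCP position; "orientation": TCP orientation; "ft_force": force on the tool from outside, world axes, zero at the start; "moment": the same for the moment, N m; "width": finger opening in mm; "grasp_force": force on a finger pad.
Only numpy, scipy, OpenCV 4.12 (cv2) and the standard library are available. Lean on these libraries where they do the work, as an engineer would, in place of code of your own. Each camera call takes 0.05 s, during which the arm holds its last target. There are 200 camera calls.

## Working session

There is one attempt and no reset: what is moved stays moved. The work goes in short steps, Python scripts to look and compute and a tool call to move; the robot and the scene stay as the last step left them, time stands still between calls to the robot, and variables do not carry over. Pictures are saved under pics/ and viewed, at most 10 in all, crops included, and the job is handed in when it is done.

Besides the shell and the picture viewer there is one more tool, called after "Emit:" as name([rows], argument=value, ...), one row to a line, values as JSON. arm_command: Moves the arm, as the interface text tells. Its arguments: {"type":"object","properties":{"series":{"type":"array"},"jaw":{"type":"number"}},"required":["series"]}

```bash
mkdir -p pics
cat > h.py <<'E'
import numpy as np, cv2
from workcell import ctrl
def cam(n):
    d=ctrl.get_image(n); d['K']=np.array([[d['fx'],0,d['cx']],[0,d['fy'],d['cy']],[0,0,1.]])
    d['R']=cv2.Rodrigues(np.array(d['rvec'],float))[0]; d['t']=np.array(d['tvec'],float).ravel(); return d
def ray(d,uv,z):
    c=-d['R'].T@d['t']; v=d['R'].T@np.linalg.solve(d['K'],[uv[0],uv[1],1.]); return c+v*(z-c[2])/v[2]
def proj(d,p):
    q=d['K']@(d['R']@np.array(p,float)+d['t']); return q[:2]/q[2]
E
python3 - <<'E'
from h import *
for n in('top','side'):
    d=cam(n); cv2.imwrite(f'pics/{n}0.png',d['frame']); print(n,d['fx'],(-d['R'].T@d['t']).round())
o=ctrl.get_obs();print(o)
E
```

```text
top 416.66194619997094 [521. 125. 966.]
side 378.5634993424247 [ 336. -630.  639.]
{'t': 0.1, 'qpos': array([-1.27901836e+00,  4.23739487e-01,  1.63056360e+00, -2.30183831e-05,
        1.08860681e+00, -1.90170766e-02]), 'qvel': array([-1.37194172e-03, -3.01963036e-03, -1.92004691e-03,  2.35395163e-04,
       -6.51117269e-04, -5.13659922e-05]), 'joint_torque': array([-1.17161915e-03, -5.45613599e+01, -2.74324608e+01,  6.44634990e-02,
        1.88263308e-02, -1.79314492e-05]), 'ee_pos': array([ 191.01362957, -594.62158306,  241.01462227]), 'orientation': array([-3.10244757e+00, -4.86048246e-01,  3.12908788e-04]), 'ft_force': array([1.06701184, 0.08158411, 0.01259775]), 'moment': array([-0.00426528,  0.05849407,  0.00998694]), 'grasp_force': 0.0, 'width': 88.05743584414289}
```

View pics/top0.png

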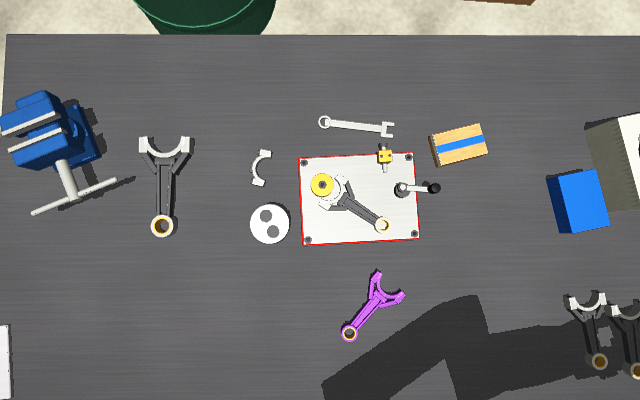

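View pics/side0.png

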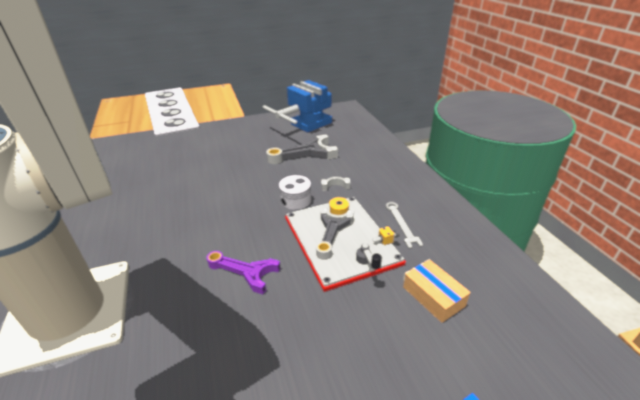

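Top view: a steel rod lies in the jig, big end (325,187), eye (383,225). The look-alikes are the larger steel rod (165,185), the purple rod (372,300) and steel rods on the right (590,330) and (630,340). The one in the jig fits, as it is steel and smaller. Other pixels: post (322,184), knob (434,188), stop (385,156). The side view agrees: post (340,206), eye (323,248), knob (376,261). Now I'll measure and make the confirming crop.

Run:
```python
from h import *
d=cam('top'); f=d['frame']; hsv=cv2.cvtColor(f,cv2.COLOR_BGR2HSV)
cv2.imwrite('pics/crop1.png',cv2.resize(f[140:255,290:450],None,fx=5,fy=5,interpolation=cv2.INTER_CUBIC))
red=cv2.inRange(hsv,(0,150,80),(6,255,255))|cv2.inRange(hsv,(174,150,80),(180,255,255))
red[:, :290]=0; red[:140]=0;red[:,430:]=0;red[260:]=0
pts=cv2.findNonZero(red); r=cv2.minAreaRect(pts); print('plate rect',r)
B=cv2.boxPoints(r); print([ray(d,b,20)[:2].round(1) for b in B], [ray(d,b,0)[:2].round(1) for b in B])
yl=cv2.inRange(hsv,(20,120,90),(35,255,255))
n,l,s,c=cv2.connectedComponentsWithStats(yl)
for i in range(1,n):
    if s[i,4]>25 and 290<c[i][0]<425: print('yellow',s[i],c[i].round(1),ray(d,c[i],50)[:2].round(1))
for nm,lo,hi,win,z in(('eye',(8,40,60),(22,255,255),(365,205,400,245),44),('knob',(0,0,0),(180,255,45),(422,178,446,198),87)):
    m=cv2.inRange(hsv,lo,hi); w=np.zeros_like(m); w[win[1]:win[3],win[0]:win[2]]=1; m=m*w
    (x,y),rad=cv2.minEnclosingCircle(cv2.findNonZero(m)); print(nm,x,y,rad,(m>0).sum(),ray(d,(x,y),z).round(1))
```

```text
plate rect ((358.2147521972656, 198.25917053222656), (88.45570373535156, 117.75077819824219), 86.72950744628906)
[array([694.5, 155.1]), array([ 709.5, -116.4]), array([ 506.4, -122.8]), array([492.8, 143.9])] [array([698.1, 155.7]), array([ 713.5, -121.5]), array([ 506.1, -128. ]), array([492.2, 144.3])]
yellow [379 150  13  12 129] [385.  155.7] [692.5 -42.4]
yellow [311 173  23  23 362] [321.7 184.3] [628.8  99.4]
yellow [344 329  11  10  28] [349.5 334.9] [302.7  41.7]
eye 380.08856201171875 231.68255615234375 12.320076942443848 33 [523.5 -29.4  44. ]
knob 433.8143005371094 188.11428833007812 6.186880111694336 69 [ 615.4 -138.6   87. ]
```

View pics/crop1.png

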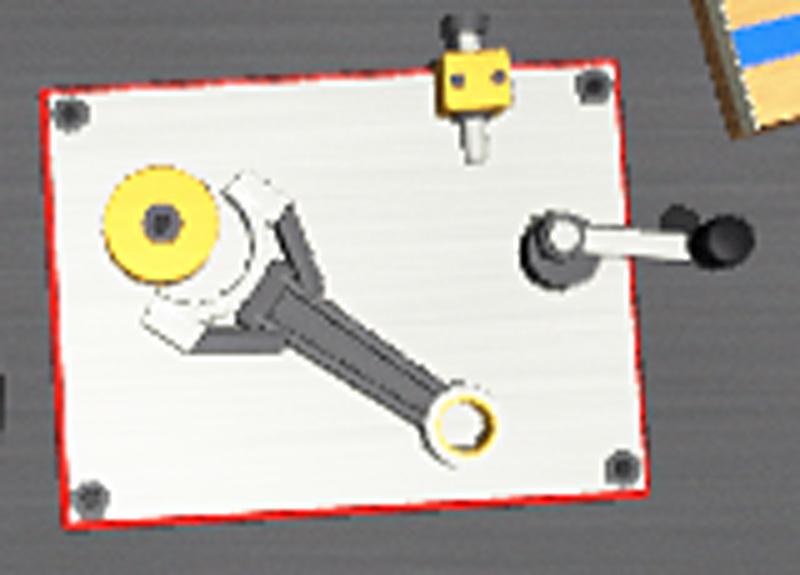

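The crop confirms the small steel rod on the red plate: post (322,184), eye (383,225), bore centre about (330,190), swing about 0.6 rad.

```bash
cat >> h.py <<'E'
def tool(): 
    o=ctrl.get_obs(); return np.array(o['ee_pos']),cv2.Rodrigues(np.array(o['orientation'],float))[0],o
def go(xy,z,ydir):
    """tool-frame shift (m) and turn to bring TCP to xy,z with tool y along +-ydir (angle of line, world)"""
    p,R,o=tool(); s=R.T@(np.array([xy[0],xy[1],z])-p)
    a=np.arctan2(R[1,1],R[0,1]); t=-(ydir-a); alt=(t+np.pi/2)%np.pi-np.pi/2
    print('shift',(s/1000).round(4),'turn',alt.round(3),'or',(alt-np.sign(alt)*np.pi).round(3),'q6',o['qpos'][5].round(3),'F',o['ft_force'].round(1),'tilt',R[:,2].round(3))
E
python3 - <<'E'
from h import *
d=cam('top')
post=ray(d,(321.9,184.3),50)[:2]; eye=ray(d,(383,224.6),44)[:2]; bore=ray(d,(290+198/5,140+250/5),44)[:2]
stop=ray(d,(385,155.7),50)[:2]; piv=ray(d,(290+565/5,140+235/5),58)[:2]; knob=ray(d,(433.8,188.1),87)[:2]
yaw=np.arctan2(*(stop-post)[::-1])-np.arctan2(57,145); R=np.array([[np.cos(yaw),-np.sin(yaw)],[np.sin(yaw),np.cos(yaw)]])
print('yaw',yaw)
for n,p in dict(post=post,eye=eye,bore=bore,stop=stop,piv=piv,knob=knob).items(): print(n,p.round(1),'jig',(R.T@(p-post)).round(1))
u=(eye-bore); L=np.linalg.norm(u); u/=L; ang=np.arctan2(u[1],u[0]); print('L',L,'rod ang',ang,'rel',ang-yaw)
g=eye-51*u; print('grip',g.round(1)); print(tool()[1].round(2)); go(g,200,ang+np.pi/2)
E
```

```text
yaw -1.5214460713607976
post [628.7  98.9] jig [0. 0.]
eye [539.1 -36.1] jig [130.4 -96.1]
bore [616.6  81.6] jig [ 16.6 -13. ]
stop [692.5 -42.4] jig [144.3  56.7]
piv [621.2 -79.3] jig [177.6 -16.3]
knob [ 615.4 -138.6] jig [236.6 -25. ]
L 140.95076452034823 rod ang -2.152711542948479 rel -0.6312654715876815
grip [567.1   6.5]
[[ 0.95  0.31 -0.  ]
 [ 0.31 -0.95  0.  ]
 [ 0.   -0.   -1.  ]]
shift [ 0.5419 -0.4574  0.0416] turn -0.678 or 2.464 q6 -0.019 F [ 0.3  0.8 -0.1] tilt [-0.     0.001 -1.   ]
```

Emit:
arm_command([
  {"linear": [0.036,-0.0305,0.0],"turn": 0},
  {"linear": [0.036,-0.0305,0.0],"turn": 0},
  {"linear": [0.036,-0.0305,0.0],"turn": 0},
  {"linear": [0.036,-0.0305,0.0],"turn": 0},
  {"linear": [0.036,-0.0305,0.0],"turn": 0},
  {"linear": [0.036,-0.0305,0.0],"turn": 0},
  {"linear": [0.036,-0.0305,0.0],"turn": 0},
  {"linear": [0.036,-0.0305,0.0],"turn": 0},
  {"linear": [0.036,-0.0305,0.0],"turn": 0},
  {"linear": [0.036,-0.0305,0.0],"turn": 0},
], jaw=0.14)

```text
t: 1.2
ee_pos: [441.3, -192.8, 241.8]
orientation: [3.104, 0.486, 0.0]
ft_force: [0.8, 0.0, -0.0]
width: 50.0
grasp_force: 0.0
```

Emit:
arm_command([
  {"linear": [0.036,-0.0305,0.008],"turn": 0},
  {"linear": [0.036,-0.0305,0.008],"turn": 0},
  {"linear": [0.036,-0.0305,0.008],"turn": 0},
  {"linear": [0.036,-0.0305,0.008],"turn": 0},
  {"linear": [0.036,-0.0305,0.008],"turn": 0},
  {"linear": [0,0,0],"turn": -0.14},
  {"linear": [0,0,0],"turn": -0.14},
  {"linear": [0,0,0],"turn": -0.14},
  {"linear": [0,0,0],"turn": -0.14},
  {"linear": [0,0,0],"turn": -0.118},
])

```text
t: 2.2
ee_pos: [565.3, 5.8, 201.5]
orientation: [-2.761, -1.499, 0.0]
ft_force: [-1.4, -0.2, -0.2]
width: 50.1
grasp_force: 0.0
```

Emit:
arm_command([
  {"linear": [0,0,0],"turn": 0},
  {"linear": [0,0,0],"turn": 0},
])

```text
t: 2.4
ee_pos: [565.3, 5.7, 201.6]
orientation: [-2.768, -1.486, 0.0]
ft_force: [0.6, 0.6, 0.1]
width: 50.2
grasp_force: 0.0
```

Run:
```python
from h import *
d=cam('wrist'); cv2.imwrite('pics/w1.png',d['frame']); print(d['fx'],(-d['R'].T@d['t']).round(1),d['R'][2].round(2))
for n,p in dict(post=(628.7,98.9,50),eye=(539.1,-36.1,44),grip=(567.1,6.5,41),stop=(692.5,-42.4,50)).items(): print(n,proj(d,p).round(1))
go((567.1,6.5),43,-2.1527+np.pi/2)
```

```text
301.1853380758485 [601.9  59.8 345.6] [-0.13 -0.2  -0.97]
post [320.7  72.1]
eye [320.3 236.6]
grip [320.2 189.1]
stop [454.3 162.7]
shift [0.0017 0.001  0.1586] turn -0.003 or 3.139 q6 0.574 F [ 0.1  0.2 -0.4] tilt [-0.  0. -1.]
```

View pics/w1.png

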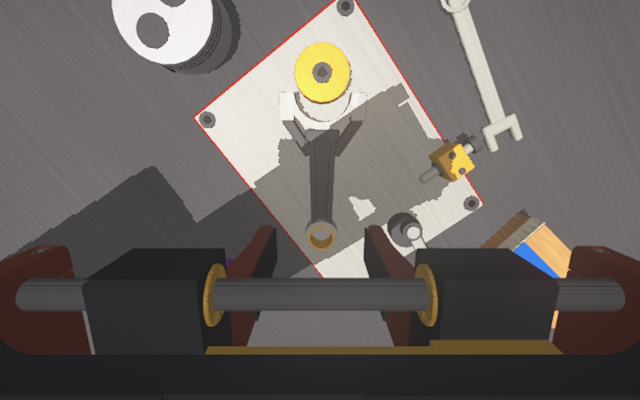

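The wrist view shows the rod vertical and centred between the fingers, eye (320,237) and post (321,72), both matching my predictions within 1 px. Descend and grip.

Emit:
arm_command([
  {"linear": [0.0017,0.001,0.03],"turn": 0},
  {"linear": [0,0,0.03],"turn": 0},
  {"linear": [0,0,0.03],"turn": 0},
  {"linear": [0,0,0.03],"turn": 0},
  {"linear": [0,0,0.02],"turn": 0},
  {"linear": [0,0,0.01],"turn": 0},
  {"linear": [0,0,0.007],"turn": 0},
  {"linear": [0,0,0],"turn": 0},
])

```text
t: 3.25
ee_pos: [567.1, 6.6, 44.4]
orientation: [-2.766, -1.49, 0.001]
ft_force: [0.2, 0.8, -0.2]
width: 50.4
grasp_force: 0.0
```

Emit:
arm_command([
  {"linear": [0,0,0],"turn": 0},
  {"linear": [0,0,0],"turn": 0},
  {"linear": [0,0,0],"turn": 0},
  {"linear": [0,0,0],"turn": 0},
  {"linear": [0,0,0],"turn": 0},
], jaw=-0.6)

```text
t: 3.75
ee_pos: [567.6, 6.6, 45.3]
orientation: [2.765, 1.49, 0.001]
ft_force: [-0.7, 0.2, 5.3]
width: 23.5
grasp_force: 30.0
```

Run:
```python
from h import *
p,R,o=tool(); print(p,o['width'],o['grasp_force'],o['ft_force'],o['moment'],R[:,0],R[:,1])
P=np.array([628.7,98.9]); print('post in tool',R[:2,:2].T@(P-p[:2]))
```

```text
[567.56932716   6.55756214  45.32396418] 23.47014361390593 29.992786645889282 [-0.69279601  0.22060979  5.26289296] [-0.01388306  0.15583997 -0.06429698] [5.49863665e-01 8.35254204e-01 6.04144109e-04] [ 8.35253795e-01 -5.49863994e-01  8.28393727e-04]
post in tool [110.74294522   0.28384472]
```

Emit:
arm_command([
  {"linear": [0.003,0,0],"turn": 0},
  {"linear": [0.003,0,0],"turn": 0},
  {"linear": [0.002,0,0],"turn": 0},
  {"linear": [0.002,0,0],"turn": 0},
  {"linear": [0,0,0],"turn": 0},
])

```text
t: 4.25
ee_pos: [573.3, 15.0, 45.3]
orientation: [2.765, 1.491, 0.002]
ft_force: [1.3, 0.0, 5.5]
width: 23.6
grasp_force: 30.0
```

Emit:
arm_command([
  {"linear": [0.001,0,0],"turn": 0},
  {"linear": [0.001,0,0],"turn": 0},
  {"linear": [0,0,0],"turn": 0},
])

```text
t: 4.55
ee_pos: [574.3, 16.5, 45.3]
orientation: [2.765, 1.49, 0.002]
ft_force: [-1.0, -0.2, 5.2]
width: 23.2
grasp_force: 30.0
```

Emit:
arm_command([
  {"linear": [0.001,0,0],"turn": 0},
  {"linear": [0.001,0,0],"turn": 0},
  {"linear": [0,0,0],"turn": 0},
])

```text
t: 4.85
ee_pos: [575.4, 18.2, 45.3]
orientation: [2.765, 1.49, 0.001]
ft_force: [-1.0, 0.6, 5.9]
width: 23.5
grasp_force: 30.0
```

Emit:
arm_command([
  {"linear": [0.001,0,0],"turn": 0},
  {"linear": [0.0005,0,0],"turn": 0},
  {"linear": [0,0,0],"turn": 0},
])

```text
t: 5.15
ee_pos: [576.2, 19.4, 45.3]
orientation: [2.765, 1.49, 0.001]
ft_force: [-0.1, -0.7, 4.9]
width: 23.6
grasp_force: 30.0
```

Emit:
arm_command([
  {"linear": [0.001,0,0],"turn": 0},
  {"linear": [0,0,0],"turn": 0},
])

```text
t: 5.35
ee_pos: [576.8, 20.3, 45.4]
orientation: [2.765, 1.491, 0.001]
ft_force: [0.6, -1.5, 6.1]
width: 23.2
grasp_force: 30.0
```

Emit:
arm_command([
  {"linear": [0.001,0,0],"turn": 0},
  {"linear": [0,0,0],"turn": 0},
])

```text
t: 5.55
ee_pos: [577.3, 21.0, 45.3]
orientation: [2.765, 1.491, 0.001]
ft_force: [-0.9, -0.7, 5.7]
width: 23.6
grasp_force: 30.0
```

Emit:
arm_command([
  {"linear": [0.001,0,0],"turn": 0},
  {"linear": [0,0,0],"turn": 0},
])

```text
t: 5.75
ee_pos: [577.2, 21.3, 45.4]
orientation: [2.764, 1.491, -0.001]
ft_force: [-2.3, -4.6, 8.1]
width: 23.3
grasp_force: 30.0
```

Emit:
arm_command([
  {"linear": [0.0007,0,0],"turn": 0},
  {"linear": [0,0,0],"turn": 0},
])

```text
t: 5.95
ee_pos: [577.2, 21.4, 45.3]
orientation: [2.764, 1.491, -0.002]
ft_force: [-4.0, -8.1, 9.9]
width: 23.4
grasp_force: 30.1
```

Emit:
arm_command([
  {"linear": [0.0007,0,0],"turn": 0},
  {"linear": [0,0,0],"turn": 0},
])

```text
t: 6.15
ee_pos: [577.2, 21.4, 45.3]
orientation: [2.764, 1.491, -0.004]
ft_force: [-4.3, -10.3, 11.0]
width: 23.3
grasp_force: 30.1
```

Contact with the post, about 11 N. Ease off a little and pivot in steps, about 93 mm radius.

Emit:
arm_command([
  {"linear": [-0.0008,0,0],"turn": 0},
  {"linear": [0,0.0028,0],"turn": -0.03},
  {"linear": [0,0.0028,0],"turn": -0.03},
  {"linear": [0,0.0028,0],"turn": -0.03},
  {"linear": [0,0.0028,0],"turn": -0.03},
  {"linear": [0,0,0],"turn": 0},
])

```text
t: 6.75
ee_pos: [586.9, 15.7, 45.4]
orientation: [2.67, 1.655, -0.002]
ft_force: [-4.3, -6.3, 8.9]
width: 23.3
grasp_force: 30.1
```

```bash
cat > s.py <<'E'
from h import *
p,R,o=tool(); a=np.arctan2(-R[1,0],-R[0,0])
y=-1.5214; J=np.array([[np.cos(y),-np.sin(y)],[np.sin(y),np.cos(y)]])
q=p[:2]-[628.7,98.9]
print('tcp',p.round(1),'jig',(J.T@q).round(1),'r',np.hypot(*q).round(1),'arm ang',(np.arctan2(q[1],q[0])-y).round(3),'tool ang',(a-y).round(3),'Ftool',(R.T@o['ft_force']).round(1),'Fjig',(J.T@o['ft_force'][:2]).round(1),'M',o['moment'].round(2),'t',o['t'],'w',o['width'].round(1),'q6',o['qpos'][5].round(2))
E
python3 s.py
```

```text
Traceback (most recent call last):
  File "s.py", line 5, in <module>
    print('tcp',p.round(1),'jig',(J.T@q).round(1),'r',np.hypot(*q).round(1),'arm ang',(np.arctan2(q[1],q[0])-y).round(3),'tool ang',(a-y).round(3),'Ftool',(R.T@o['ft_force']).round(1),'Fjig',(J.T@o['ft_force'][:2]).round(1),'M',o['moment'].round(2),'t',o['t'],'w',o['width'].round(1),'q6',o['qpos'][5].round(2))
                                                                                                                                                                                                                                                                        ^^^^^^^^^^^^^^^^
AttributeError: 'float' object has no attribute 'round'
```

```bash
sed -i "s/o\['width'\].round(1)/round(float(o['width']),1)/" s.py; python3 s.py
```

```text
tcp [586.9  15.7  45.4] jig [ 81.  -45.9] r 93.1 arm ang -0.515 tool ang -0.51 Ftool [-7.6 -1.  -8.9] Fjig [ 6.1 -4.6] M [-1.13  0.55  0.09] t 6.75 w 23.3 q6 0.47
```

Emit:
arm_command([
  {"linear": [0,0.0028,0],"turn": -0.03},
  {"linear": [0,0.0028,0],"turn": -0.03},
  {"linear": [0,0.0028,0],"turn": -0.03},
  {"linear": [0,0.0028,0],"turn": -0.03},
  {"linear": [0,0.0028,0],"turn": -0.03},
  {"linear": [0,0,0],"turn": 0},
])

```text
t: 7.35
ee_pos: [600.1, 10.3, 45.4]
orientation: [2.538, 1.85, -0.002]
ft_force: [-2.3, -5.0, 8.6]
width: 23.3
grasp_force: 30.1
```

```bash
python3 s.py
```

```text
tcp [600.1  10.3  45.4] jig [ 87.1 -33. ] r 93.2 arm ang -0.362 tool ang -0.36 Ftool [-5.5 -0.6 -8.6] Fjig [ 4.9 -2.5] M [-1.04  0.39  0.15] t 7.35 w 23.3 q6 0.31
```

Going well: radius constant, force falling slightly.

Emit:
arm_command([
  {"linear": [0.0001,0.0028,0],"turn": -0.03},
  {"linear": [0.0001,0.0028,0],"turn": -0.03},
  {"linear": [0.0001,0.0028,0],"turn": -0.03},
  {"linear": [0.0001,0.0028,0],"turn": -0.03},
  {"linear": [0.0001,0.0028,0],"turn": -0.03},
  {"linear": [0.0001,0.0028,0],"turn": -0.03},
  {"linear": [0.0001,0.0028,0],"turn": -0.03},
  {"linear": [0.0001,0.0028,0],"turn": -0.03},
  {"linear": [0,0,0],"turn": 0},
])

```text
t: 8.25
ee_pos: [622.3, 5.9, 45.4]
orientation: [2.297, 2.141, -0.002]
ft_force: [-1.6, -9.4, 6.7]
width: 23.3
grasp_force: 30.1
```

```bash
python3 s.py
```

```text
tcp [622.3   5.9  45.4] jig [ 92.6 -11. ] r 93.2 arm ang -0.118 tool ang -0.12 Ftool [-9.5 -0.9 -6.7] Fjig [ 9.3 -2.1] M [-1.45  0.3   0.14] t 8.25 w 23.3 q6 0.06
```

Emit:
arm_command([
  {"linear": [0,0.0028,0],"turn": -0.03},
  {"linear": [0,0.0019,0],"turn": -0.02},
  {"linear": [0,0.0009,0],"turn": -0.01},
  {"linear": [0,0.0009,0],"turn": -0.01},
  {"linear": [0,0,0],"turn": 0},
])

```text
t: 8.75
ee_pos: [628.6, 5.6, 45.4]
orientation: [2.222, 2.219, -0.002]
ft_force: [-3.1, -8.0, 7.2]
width: 23.4
grasp_force: 30.1
```

```bash
python3 s.py
```

```text
tcp [628.6   5.6  45.4] jig [93.1 -4.7] r 93.3 arm ang -0.051 tool ang -0.05 Ftool [-8.  -3.1 -7.2] Fjig [ 7.8 -3.5] M [-1.36  0.3   0.18] t 8.75 w 23.4 q6 -0.01
```

Emit:
arm_command([
  {"linear": [0,0.0005,0],"turn": -0.005},
  {"linear": [0,0.0005,0],"turn": -0.005},
  {"linear": [0,0,0],"turn": 0},
])

```text
t: 9.05
ee_pos: [629.5, 5.6, 45.4]
orientation: [2.211, 2.23, -0.002]
ft_force: [-3.2, -8.6, 7.4]
width: 23.2
grasp_force: 30.1
```

```bash
python3 s.py
```

```text
tcp [629.5   5.6  45.4] jig [93.2 -3.8] r 93.3 arm ang -0.041 tool ang -0.041 Ftool [-8.6 -3.3 -7.4] Fjig [ 8.4 -3.6] M [-1.37  0.37  0.1 ] t 9.05 w 23.2 q6 -0.02
```

Emit:
arm_command([
  {"linear": [0,0.0005,0],"turn": -0.005},
  {"linear": [0,0,0],"turn": 0},
])

```text
t: 9.25
ee_pos: [630.0, 5.6, 45.4]
orientation: [2.205, 2.236, -0.003]
ft_force: [-2.8, -8.3, 7.2]
width: 23.8
grasp_force: 30.1
```

```bash
python3 s.py
```

```text
tcp [630.    5.6  45.4] jig [93.2 -3.3] r 93.3 arm ang -0.036 tool ang -0.036 Ftool [-8.3 -2.9 -7.2] Fjig [ 8.2 -3.2] M [-1.42  0.35  0.1 ] t 9.25 w 23.8 q6 -0.02
```

Emit:
arm_command([
  {"linear": [0,0.0005,0],"turn": -0.005},
  {"linear": [0,0,0],"turn": 0},
])

```text
t: 9.45
ee_pos: [630.5, 5.6, 45.4]
orientation: [2.2, 2.241, -0.003]
ft_force: [-3.1, -8.4, 7.6]
width: 23.4
grasp_force: 30.1
```

```bash
python3 s.py
```

```text
tcp [630.5   5.6  45.4] jig [93.2 -2.8] r 93.3 arm ang -0.03 tool ang -0.031 Ftool [-8.3 -3.3 -7.6] Fjig [ 8.2 -3.5] M [-1.38  0.34  0.16] t 9.45 w 23.4 q6 -0.03
```

Emit:
arm_command([
  {"linear": [0,0.0005,0],"turn": -0.005},
  {"linear": [0,0,0],"turn": 0},
])

```text
t: 9.65
ee_pos: [631.0, 5.7, 45.4]
orientation: [2.194, 2.247, -0.002]
ft_force: [-3.0, -7.8, 7.2]
width: 23.6
grasp_force: 30.1
```

```bash
python3 s.py
```

```text
tcp [631.    5.7  45.4] jig [93.2 -2.3] r 93.3 arm ang -0.025 tool ang -0.026 Ftool [-7.7 -3.2 -7.1] Fjig [ 7.6 -3.4] M [-1.42  0.37  0.12] t 9.65 w 23.6 q6 -0.03
```

Emit:
arm_command([
  {"linear": [0,0.0005,0],"turn": -0.005},
  {"linear": [0,0,0],"turn": 0},
])

```text
t: 9.85
ee_pos: [631.4, 5.6, 45.4]
orientation: [2.189, 2.252, -0.003]
ft_force: [-2.9, -8.3, 7.7]
width: 23.7
grasp_force: 30.1
```

Emit:
arm_command([
  {"linear": [0,0.0005,0],"turn": -0.005},
  {"linear": [0,0,0],"turn": 0},
])

```text
t: 10.05
ee_pos: [631.9, 5.7, 45.4]
orientation: [2.183, 2.258, -0.003]
ft_force: [-2.5, -8.7, 7.0]
width: 23.4
grasp_force: 30.1
```

```bash
python3 s.py
```

```text
tcp [631.9   5.7  45.4] jig [93.3 -1.4] r 93.3 arm ang -0.015 tool ang -0.016 Ftool [-8.6 -2.8 -7. ] Fjig [ 8.5 -3. ] M [-1.41  0.37  0.08] t 10.05 w 23.4 q6 -0.04
```

Emit:
arm_command([
  {"linear": [0,0.0005,0],"turn": -0.005},
  {"linear": [0,0,0],"turn": 0},
])

```text
t: 10.25
ee_pos: [632.5, 5.7, 45.4]
orientation: [2.177, 2.263, -0.003]
ft_force: [-2.8, -7.6, 7.8]
width: 23.5
grasp_force: 30.1
```

Emit:
arm_command([
  {"linear": [0,0.0005,0],"turn": -0.005},
  {"linear": [0,0,0],"turn": 0},
])

```text
t: 10.45
ee_pos: [633.0, 5.7, 45.3]
orientation: [2.172, 2.269, -0.003]
ft_force: [-3.2, -8.5, 7.9]
width: 23.2
grasp_force: 30.1
```

```bash
python3 s.py
```

```text
tcp [633.    5.7  45.3] jig [93.3 -0.4] r 93.3 arm ang -0.004 tool ang -0.006 Ftool [-8.4 -3.6 -7.8] Fjig [ 8.4 -3.6] M [-1.38  0.38  0.14] t 10.45 w 23.2 q6 -0.05
```

Emit:
arm_command([
  {"linear": [0,0.0005,0],"turn": -0.005},
  {"linear": [0,0,0],"turn": 0},
])

```text
t: 10.65
ee_pos: [633.4, 5.7, 45.4]
orientation: [2.166, 2.274, -0.003]
ft_force: [-2.7, -7.5, 7.0]
width: 23.4
grasp_force: 30.1
```

Emit:
arm_command([
  {"linear": [0,0.0005,0],"turn": -0.005},
  {"linear": [0,0,0],"turn": 0},
])

```text
t: 10.85
ee_pos: [634.0, 5.7, 45.4]
orientation: [2.16, 2.28, -0.003]
ft_force: [-3.4, -8.7, 7.9]
width: 23.2
grasp_force: 30.1
```

```bash
python3 s.py
```

```text
tcp [634.    5.7  45.4] jig [93.3  0.7] r 93.3 arm ang 0.007 tool ang 0.004 Ftool [-8.5 -3.8 -7.9] Fjig [ 8.5 -3.8] M [-1.39  0.36  0.13] t 10.85 w 23.2 q6 -0.06
```

Emit:
arm_command([
  {"linear": [0,0.0005,0],"turn": -0.005},
  {"linear": [0,0,0],"turn": 0},
])

```text
t: 11.05
ee_pos: [634.5, 5.7, 45.4]
orientation: [2.154, 2.285, -0.003]
ft_force: [-3.5, -8.7, 7.5]
width: 23.8
grasp_force: 30.1
```

Emit:
arm_command([
  {"linear": [0,0.0005,0],"turn": -0.005},
  {"linear": [0,0,0],"turn": 0},
])

```text
t: 11.25
ee_pos: [634.9, 5.8, 45.4]
orientation: [2.149, 2.291, -0.003]
ft_force: [-3.7, -7.5, 7.5]
width: 23.8
grasp_force: 30.1
```

```bash
python3 s.py
python3 - <<'E'
from h import *
d=cam('wrist'); cv2.imwrite('pics/w2.png',d['frame'])
E
```

```text
tcp [634.9   5.8  45.4] jig [93.3  1.6] r 93.3 arm ang 0.017 tool ang 0.015 Ftool [-7.3 -4.2 -7.5] Fjig [ 7.3 -4.1] M [-1.39  0.41  0.18] t 11.25 w 23.8 q6 -0.07
```

View pics/w2.png

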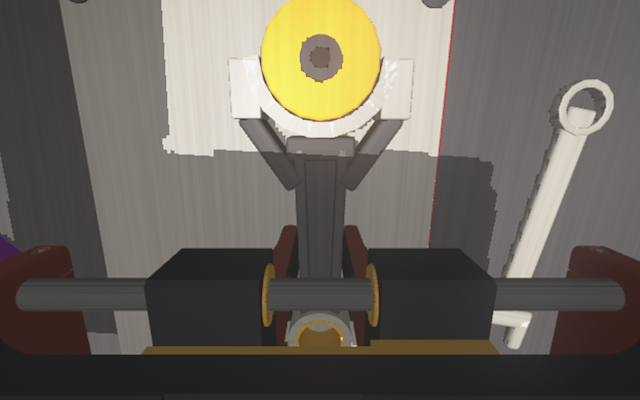

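The wrist view shows the bore seated on the post (321,57) and the rod centred; the stop is hidden. Continuing.

Emit:
arm_command([
  {"linear": [0,0.0005,0],"turn": -0.005},
  {"linear": [0,0,0],"turn": 0},
])

```text
t: 11.5
ee_pos: [635.4, 5.8, 45.4]
orientation: [2.143, 2.296, -0.003]
ft_force: [-2.1, -8.4, 8.6]
width: 23.1
grasp_force: 30.1
```

Emit:
arm_command([
  {"linear": [0,0.0005,0],"turn": -0.005},
  {"linear": [0,0,0],"turn": 0},
])

```text
t: 11.7
ee_pos: [635.9, 5.8, 45.4]
orientation: [2.137, 2.301, -0.003]
ft_force: [-3.0, -7.9, 6.8]
width: 23.2
grasp_force: 30.1
```

```bash
python3 s.py
```

```text
tcp [635.9   5.8  45.4] jig [93.3  2.6] r 93.3 arm ang 0.028 tool ang 0.024 Ftool [-7.6 -3.5 -6.8] Fjig [ 7.7 -3.4] M [-1.36  0.35  0.24] t 11.7 w 23.2 q6 -0.08
```

Emit:
arm_command([
  {"linear": [0,0.0005,0],"turn": -0.005},
  {"linear": [0,0,0],"turn": 0},
])

```text
t: 11.9
ee_pos: [636.3, 5.9, 45.4]
orientation: [2.132, 2.307, -0.003]
ft_force: [-3.7, -7.8, 7.5]
width: 23.6
grasp_force: 30.1
```

```bash
python3 s.py
```

```text
tcp [636.3   5.9  45.4] jig [93.3  3. ] r 93.3 arm ang 0.032 tool ang 0.029 Ftool [-7.5 -4.4 -7.5] Fjig [ 7.6 -4.1] M [-1.39  0.48  0.15] t 11.9 w 23.6 q6 -0.09
```

Emit:
arm_command([
  {"linear": [0,0.0005,0],"turn": -0.005},
  {"linear": [0,0,0],"turn": 0},
])

```text
t: 12.1
ee_pos: [636.5, 5.9, 45.4]
orientation: [2.126, 2.312, -0.004]
ft_force: [-5.0, -7.5, 8.5]
width: 23.1
grasp_force: 30.1
```

```bash
python3 s.py
```

```text
tcp [636.5   5.9  45.4] jig [93.3  3.2] r 93.3 arm ang 0.034 tool ang 0.034 Ftool [-7.1 -5.6 -8.5] Fjig [ 7.2 -5.4] M [-1.38  0.63  0.11] t 12.1 w 23.1 q6 -0.09
```

Emit:
arm_command([
  {"linear": [0,0.0003,0],"turn": -0.003},
  {"linear": [0,0,0],"turn": 0},
])

```text
t: 12.3
ee_pos: [636.5, 5.9, 45.4]
orientation: [-2.123, -2.315, 0.004]
ft_force: [-5.6, -8.8, 9.5]
width: 23.8
grasp_force: 30.1
```

```bash
python3 s.py
```

```text
tcp [636.5   5.9  45.4] jig [93.2  3.2] r 93.3 arm ang 0.035 tool ang 0.037 Ftool [-8.3 -6.4 -9.5] Fjig [ 8.5 -6.1] M [-1.41  0.79  0.04] t 12.3 w 23.8 q6 -0.09
```

Screw contact: the TCP stopped and lateral force is rising. Press a bit more and hold.

Emit:
arm_command([
  {"linear": [0,0.0004,0],"turn": 0},
  {"linear": [0,0,0],"turn": 0},
  {"linear": [0,0,0],"turn": 0},
])

```text
t: 12.6
ee_pos: [636.5, 5.9, 45.3]
orientation: [-2.123, -2.315, 0.005]
ft_force: [-7.1, -8.5, 10.5]
width: 23.5
grasp_force: 30.1
```

```bash
python3 s.py
```

```text
tcp [636.5   5.9  45.3] jig [93.2  3.2] r 93.3 arm ang 0.035 tool ang 0.037 Ftool [ -7.9  -7.8 -10.4] Fjig [ 8.2 -7.5] M [-1.43  0.94 -0.01] t 12.6 w 23.5 q6 -0.09
```

Emit:
arm_command([
  {"linear": [0,0.0003,0],"turn": 0},
  {"linear": [0,0,0],"turn": 0},
  {"linear": [0,0,0],"turn": 0},
  {"linear": [0,0,0],"turn": 0},
])

```text
t: 13.0
ee_pos: [636.6, 5.9, 45.3]
orientation: [-2.123, -2.315, 0.006]
ft_force: [-7.2, -8.6, 11.6]
width: 23.6
grasp_force: 30.1
```

```bash
python3 s.py
```

```text
tcp [636.6   5.9  45.3] jig [93.3  3.3] r 93.3 arm ang 0.035 tool ang 0.037 Ftool [ -8.   -7.9 -11.6] Fjig [ 8.2 -7.6] M [-1.43  1.13  0.08] t 13.0 w 23.6 q6 -0.09
```

Emit:
arm_command([
  {"linear": [0,0.0003,0],"turn": 0},
  {"linear": [0,0,0],"turn": 0},
  {"linear": [0,0,0],"turn": 0},
  {"linear": [0,0,0],"turn": 0},
])

```text
t: 13.4
ee_pos: [636.6, 5.9, 45.3]
orientation: [-2.122, -2.314, 0.006]
ft_force: [-8.2, -8.1, 12.0]
width: 23.1
grasp_force: 30.1
```

Emit:
arm_command([
  {"linear": [0,0,0],"turn": 0},
  {"linear": [0,0,0],"turn": 0},
  {"linear": [0,0,0],"turn": 0},
  {"linear": [0,0,0],"turn": 0},
], jaw=0.0)

```text
t: 13.8
ee_pos: [638.6, 7.9, 44.5]
orientation: [-2.124, -2.315, -0.0]
ft_force: [-0.6, 0.5, 0.2]
width: 43.6
grasp_force: 0.0
```

Emit:
arm_command([
  {"linear": [0,0,-0.01],"turn": 0},
  {"linear": [0,0,-0.03],"turn": 0},
  {"linear": [0,0,-0.04],"turn": 0},
  {"linear": [0,0,-0.04],"turn": 0},
  {"linear": [0,0,-0.04],"turn": 0},
  {"linear": [0,0,0],"turn": 0},
  {"linear": [0,0,0],"turn": 0},
])

```text
t: 14.5
ee_pos: [639.0, 7.7, 206.3]
orientation: [2.122, 2.314, 0.003]
ft_force: [0.3, -0.5, -0.1]
width: 43.7
grasp_force: 0.0
```

```bash
python3 s.py
python3 - <<'E'
from h import *
for n in('top','side'):
    d=cam(n); f=d['frame']; c=proj(d,(600,-60,50)).astype(int); print(n,c)
    x,y=c-[80,60]; print(x,y)
    cv2.imwrite(f'pics/{n}3.png',cv2.resize(f[y:y+120,x:x+160],None,fx=5,fy=5,interpolation=cv2.INTER_CUBIC))
E
```

```text
tcp [639.    7.7 206.3] jig [91.5  5.8] r 91.7 arm ang 0.063 tool ang 0.037 Ftool [-0.5  0.3  0.1] Fjig [0.5 0.3] M [-0.04 -0.06 -0.06] t 14.5 w 43.7 q6 -0.09
top [393 196]
313 136
side [352 245]
272 185
```

View pics/side3.png

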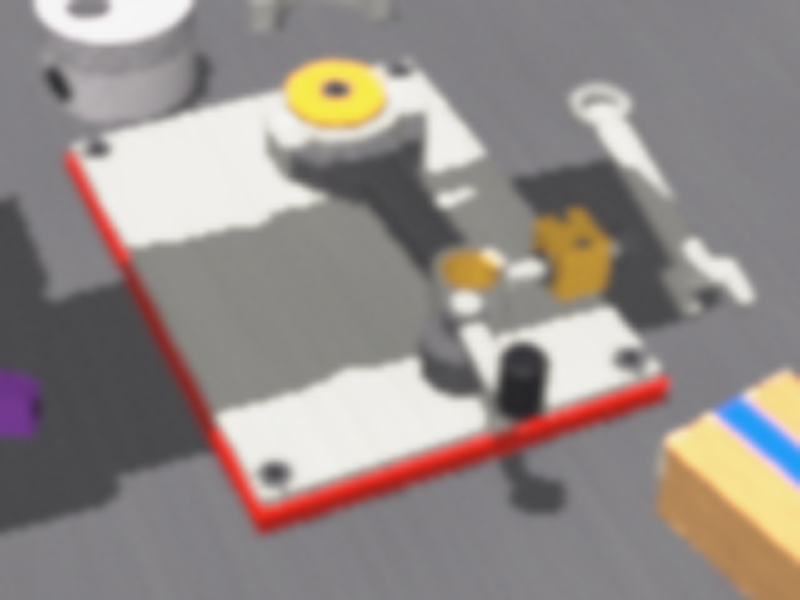

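Side view: the eye (468,268) bears on the screw tip (515,268), with the bore on the post. The knob is at (522,370) with its top about (522,355). Triangulating the knob and pivot.

Run:
```python
from h import *
t=cam('top'); s=cam('side')
def tri(a,b):
    P=[np.array(d['K'])@np.c_[d['R'],d['t']] for d in(t,s)]
    X=cv2.triangulatePoints(P[0],P[1],np.array(a,float),np.array(b,float)).ravel(); return X[:3]/X[3]
k=tri((435.3,188),(272+522/5,185+354/5)); p=tri((403,187),(272+467/5,185+302/5))
print('knob top',k.round(1),'pivot',p.round(1),ray(t,(435.3,188),87).round(1),ray(s,(272+522/5,185+354/5),87).round(1))
y=-1.5214; v=k-p; print(np.hypot(*v[:2]),'clamp',-(np.arctan2(v[1],v[0])-y))
J=np.array([[np.cos(y),-np.sin(y)],[np.sin(y),np.cos(y)]]); print('pivot jig',J.T@(p[:2]-[628.7,98.9]))
```

```text
knob top [ 616.  -141.8   87.6] pivot [621.6 -79.2  59.4] [ 615.6 -141.8   87. ] [ 617.  -141.3   87. ]
62.8631516836988 clamp 0.13780707912109147
pivot jig [177.53702377 -15.90168168]
```

```bash
cat > k.py <<'E'
from h import *
import sys
p,R,o=tool(); PV=np.array([621.6,-77.7]); y=-1.5214
phi=float(sys.argv[1]); lead=float(sys.argv[2]); z=float(sys.argv[3])
a=y-phi; er=np.array([np.cos(a),np.sin(a)]); et=np.array([np.sin(a),-np.cos(a)])
go(PV+65*er+lead*et,z,np.arctan2(et[1],et[0]))
e=p[:2]-PV; ta=np.arctan2(-R[1,0],-R[0,0]); print('tool phi',y-ta,'Ftool',(R.T@o['ft_force']).round(2),'r,t in tool',(R[:2,:2].T@e).round(1),'t',round(o['t'],2))
E
python3 k.py 0.13 0 80
```

```text
shift [-0.1478 -0.0336  0.1231] turn 0.167 or -2.975 q6 -0.093 F [ 0.6  0.7 -0.4] tilt [-0.003  0.    -1.   ]
tool phi -0.03668766642885801 Ftool [0.61 0.68 0.45] r,t in tool [83.7 23.1] t 14.7
```

Emit:
arm_command([
  {"linear": [-0.037,-0.0084,0],"turn": 0},
  {"linear": [-0.037,-0.0084,0],"turn": 0},
  {"linear": [-0.037,-0.0084,0],"turn": 0},
  {"linear": [-0.037,-0.0084,0],"turn": 0},
  {"linear": [0,0,0],"turn": 0.084},
  {"linear": [0,0,0],"turn": 0.083},
  {"linear": [0,0,0.03],"turn": 0},
  {"linear": [0,0,0.03],"turn": 0},
  {"linear": [0,0,0],"turn": 0},
  {"linear": [0,0,0],"turn": 0},
])

```text
t: 15.7
ee_pos: [617.1, -142.5, 143.7]
orientation: [-2.308, -2.128, 0.002]
ft_force: [-0.6, -0.4, -0.8]
width: 43.9
grasp_force: 0.0
```

```bash
python3 k.py 0.13 0 80
python3 - <<'E'
from h import *
d=cam('wrist'); cv2.imwrite('pics/w4.png',d['frame']); print(proj(d,(616.3,-141.7,87)))
E
```

```text
shift [-0.     -0.0005  0.0637] turn -0.0 or 3.141 q6 -0.165 F [-0.6 -0.4 -0.8] tilt [-0.003  0.001 -1.   ]
tool phi 0.13043997311318734 Ftool [-0.48 -0.51  0.83] r,t in tool [-65.    0.7] t 15.7
[318.3294672  220.46488045]
```

View pics/w4.png

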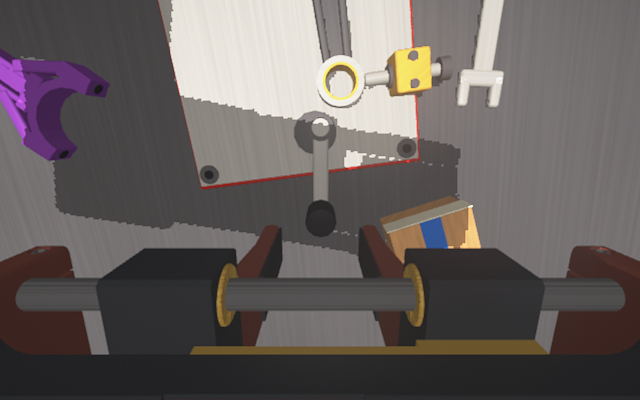

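Wrist view: the knob (320,218) sits centred between the fingers, within 3 px of prediction, and the eye (342,80) is against the screw (372,78). Descend and make touch.

Emit:
arm_command([
  {"linear": [0,0,0.025],"turn": 0},
  {"linear": [0,0,0.02],"turn": 0},
  {"linear": [0,0,0.012],"turn": 0},
  {"linear": [0,0,0.006],"turn": 0},
  {"linear": [0,-0.004,0],"turn": 0},
  {"linear": [0,-0.003,0],"turn": 0},
  {"linear": [0,0,0],"turn": 0},
])

```text
t: 16.45
ee_pos: [610.7, -142.2, 82.6]
orientation: [2.309, 2.129, 0.001]
ft_force: [-0.9, 0.7, 0.4]
width: 44.2
grasp_force: 0.0
```

Emit:
arm_command([
  {"linear": [0,-0.002,0],"turn": 0},
  {"linear": [0,-0.002,0],"turn": 0},
  {"linear": [0,-0.002,0],"turn": 0},
  {"linear": [0,0,0],"turn": 0},
])

```text
t: 16.85
ee_pos: [605.1, -141.8, 82.1]
orientation: [2.309, 2.129, 0.001]
ft_force: [1.1, -0.4, 1.5]
width: 43.9
grasp_force: 0.7
```

```bash
python3 k.py 0.2 11 80
```

```text
shift [ 0.0012 -0.0042  0.0021] turn 0.069 or -3.072 q6 -0.168 F [ 1.1 -0.4  1.5] tilt [ 0.001 -0.    -1.   ]
tool phi 0.13052328399670587 Ftool [-0.32  1.16 -1.5 ] r,t in tool [-65.3 -11.3] t 16.85
```

Emit:
arm_command([
  {"linear": [0.001,-0.0065,0],"turn": 0.1},
  {"linear": [0.001,-0.0065,0],"turn": 0.1},
  {"linear": [0.001,-0.0065,0],"turn": 0.1},
  {"linear": [0.001,-0.0065,0],"turn": 0.1},
])

```text
t: 17.25
ee_pos: [581.3, -132.0, 82.1]
orientation: [2.689, 1.622, 0.003]
ft_force: [2.6, -0.6, -0.3]
width: 44.2
grasp_force: 1.4
```

```bash
python3 k.py 0.6 11 82
```

```text
shift [ 0.0027 -0.0049  0.0001] turn 0.065 or -3.076 q6 0.242 F [ 2.6 -0.6 -0.3] tilt [ 0.002 -0.    -1.   ]
tool phi 0.5345421753428166 Ftool [0.71 2.57 0.35] r,t in tool [-66.8 -10.3] t 17.25
```

Emit:
arm_command([
  {"linear": [0.001,-0.0065,0],"turn": 0.1},
  {"linear": [0.001,-0.0065,0],"turn": 0.1},
  {"linear": [0.001,-0.0065,0],"turn": 0.1},
])

```text
t: 17.55
ee_pos: [566.7, -118.9, 82.1]
orientation: [2.901, 1.202, 0.003]
ft_force: [2.4, -1.2, 0.0]
width: 43.9
grasp_force: 1.4
```

```bash
python3 k.py 0.9 11 82
```

```text
shift [ 0.0038 -0.0055  0.0001] turn 0.065 or -3.076 q6 0.558 F [ 2.4 -1.2  0. ] tilt [ 0.002 -0.001 -1.   ]
tool phi 0.8345795027056198 Ftool [ 0.84  2.49 -0.02] r,t in tool [-67.9  -9.7] t 17.55
```

Emit:
arm_command([
  {"linear": [0.0015,-0.0035,0],"turn": 0.05},
  {"linear": [0.0015,-0.0035,0],"turn": 0.05},
  {"linear": [0.001,-0.0033,0],"turn": 0.05},
  {"linear": [0,0,0],"turn": 0},
])

```text
t: 17.95
ee_pos: [561.9, -108.4, 81.8]
orientation: [2.982, 0.988, 0.0]
ft_force: [1.0, -0.9, 0.4]
width: 43.8
grasp_force: 0.4
```

Emit:
arm_command([
  {"linear": [0.0006,-0.0033,0],"turn": 0.05},
  {"linear": [0,0,0],"turn": 0},
])

```text
t: 18.15
ee_pos: [560.5, -105.4, 81.7]
orientation: [3.005, 0.914, 0.0]
ft_force: [0.7, -0.7, -0.4]
width: 44.0
grasp_force: 0.5
```

Emit:
arm_command([
  {"linear": [0.0006,-0.0033,0],"turn": 0.05},
  {"linear": [0,0,0],"turn": 0},
])

```text
t: 18.35
ee_pos: [559.1, -102.3, 81.7]
orientation: [3.027, 0.84, 0.0]
ft_force: [-0.1, -0.5, 0.8]
width: 43.8
grasp_force: 0.6
```

```bash
python3 k.py 1.08 11 82
```

```text
shift [ 0.0013  0.     -0.0003] turn 0.001 or -3.14 q6 0.827 F [-0.1 -0.5  0.8] tilt [ 0. -0. -1.]
tool phi 1.078878126250937 Ftool [-0.37  0.38 -0.78] r,t in tool [-66.3 -11.1] t 18.35
```

Emit:
arm_command([
  {"linear": [0.0004,-0.0017,0],"turn": 0.025},
  {"linear": [0.0004,-0.0017,0],"turn": 0.025},
])

```text
t: 18.55
ee_pos: [558.1, -99.2, 81.7]
orientation: [3.048, 0.76, 0.0]
ft_force: [0.5, -2.3, 1.1]
width: 44.0
grasp_force: 1.3
```

Emit:
arm_command([
  {"linear": [0.0004,-0.0017,0],"turn": 0.025},
  {"linear": [0.0004,-0.0017,0],"turn": 0.025},
])

```text
t: 18.75
ee_pos: [557.0, -95.6, 81.7]
orientation: [3.067, 0.683, -0.0]
ft_force: [-0.4, -2.1, -0.2]
width: 43.7
grasp_force: 1.3
```

```bash
python3 k.py 1.18 11 82
```

```text
shift [ 0.0011  0.0003 -0.0003] turn -0.002 or 3.139 q6 0.942 F [-0.4 -2.1 -0.2] tilt [-0. -0. -1.]
tool phi 1.182095652252048 Ftool [-1.25  1.72  0.18] r,t in tool [-66.1 -11.2] t 18.75
```

Emit:
arm_command([
  {"linear": [0.0004,-0.0017,0],"turn": 0.025},
  {"linear": [0.0004,-0.0017,0],"turn": 0.025},
])

```text
t: 18.95
ee_pos: [556.3, -92.0, 81.6]
orientation: [-3.083, -0.605, 0.001]
ft_force: [0.2, -2.9, 0.5]
width: 43.7
grasp_force: 1.3
```

Emit:
arm_command([
  {"linear": [0.0004,-0.0017,0],"turn": 0.025},
  {"linear": [0.0004,-0.0017,0],"turn": 0.025},
])

```text
t: 19.15
ee_pos: [555.8, -88.5, 81.6]
orientation: [-3.097, -0.528, 0.001]
ft_force: [0.1, -3.3, 0.1]
width: 44.0
grasp_force: 1.3
```

```bash
python3 k.py 1.28 11 82
```

```text
shift [ 0.0007  0.0007 -0.0004] turn -0.002 or 3.139 q6 1.054 F [ 0.1 -3.3  0.1] tilt [-0.  0. -1.]
tool phi 1.2823563207382283 Ftool [-0.97  3.11 -0.14] r,t in tool [-65.7 -11.6] t 19.15
```

Emit:
arm_command([
  {"linear": [0.0003,-0.0016,0],"turn": 0.025},
  {"linear": [0.0003,-0.0016,0],"turn": 0.025},
])

```text
t: 19.35
ee_pos: [555.4, -85.3, 81.6]
orientation: [-3.109, -0.45, 0.0]
ft_force: [0.0, -3.4, -0.8]
width: 43.8
grasp_force: 1.3
```

Emit:
arm_command([
  {"linear": [0.0003,-0.0016,0],"turn": 0.025},
  {"linear": [0.0003,-0.0016,0],"turn": 0.025},
])

```text
t: 19.55
ee_pos: [555.1, -82.1, 81.6]
orientation: [-3.119, -0.373, 0.0]
ft_force: [0.3, -3.0, -0.9]
width: 44.0
grasp_force: 1.3
```

```bash
python3 k.py 1.38 11 82
```

```text
shift [ 0.0006  0.0006 -0.0004] turn -0.002 or 3.139 q6 1.165 F [ 0.3 -3.  -0.9] tilt [-0.  0. -1.]
tool phi 1.382471423584929 Ftool [-0.47  3.    0.88] r,t in tool [-65.6 -11.4] t 19.55
```

Emit:
arm_command([
  {"linear": [0.0003,-0.0016,0],"turn": 0.025},
  {"linear": [0.0003,-0.0016,0],"turn": 0.025},
])

```text
t: 19.75
ee_pos: [555.0, -78.8, 81.6]
orientation: [-3.128, -0.294, 0.0]
ft_force: [0.5, -3.3, -0.1]
width: 43.8
grasp_force: 1.3
```

Emit:
arm_command([
  {"linear": [0.0003,-0.0016,0],"turn": 0.025},
  {"linear": [0.0003,-0.0016,0],"turn": 0.025},
])

```text
t: 19.95
ee_pos: [555.1, -75.6, 81.7]
orientation: [-3.134, -0.216, 0.0]
ft_force: [-1.2, -2.1, -1.4]
width: 44.3
grasp_force: 1.2
```

```bash
python3 k.py 1.48 11 82
```

```text
shift [ 0.0005  0.0004 -0.0003] turn -0.003 or 3.139 q6 1.276 F [-1.2 -2.1 -1.4] tilt [-0.  0. -1.]
tool phi 1.4825021394377502 Ftool [-1.5   1.92  1.44] r,t in tool [-65.6 -11.2] t 19.95
```

Emit:
arm_command([
  {"linear": [0.0003,-0.0016,0],"turn": 0.025},
  {"linear": [0.0003,-0.0016,0],"turn": 0.025},
])

```text
t: 20.15
ee_pos: [555.3, -72.3, 81.7]
orientation: [3.139, 0.138, 0.0]
ft_force: [1.0, -2.5, -1.1]
width: 44.2
grasp_force: 1.2
```

Emit:
arm_command([
  {"linear": [0.0003,-0.0016,0],"turn": 0.025},
  {"linear": [0.0003,-0.0016,0],"turn": 0.025},
])

```text
t: 20.35
ee_pos: [555.7, -69.1, 81.7]
orientation: [-3.141, -0.059, -0.0]
ft_force: [0.9, -1.6, -0.9]
width: 44.0
grasp_force: 1.2
```

```bash
python3 k.py 1.58 11 82
```

```text
shift [ 0.0005  0.0002 -0.0003] turn -0.002 or 3.139 q6 1.388 F [ 0.9 -1.6 -0.9] tilt [ 0.  0. -1.]
tool phi 1.5824988768062391 Ftool [0.84 1.64 0.94] r,t in tool [-65.5 -11.1] t 20.35
```

Emit:
arm_command([
  {"linear": [0.0003,-0.0016,0],"turn": 0.025},
  {"linear": [0.0003,-0.0016,0],"turn": 0.025},
])

```text
t: 20.55
ee_pos: [556.2, -65.9, 81.7]
orientation: [-3.142, 0.019, -0.0]
ft_force: [-0.6, -1.6, -0.7]
width: 43.7
grasp_force: 1.2
```

Emit:
arm_command([
  {"linear": [0.0003,-0.0016,0],"turn": 0.025},
  {"linear": [0.0003,-0.0016,0],"turn": 0.025},
])

```text
t: 20.75
ee_pos: [556.9, -62.7, 81.7]
orientation: [3.14, -0.098, 0.0]
ft_force: [0.2, -1.4, -1.1]
width: 44.0
grasp_force: 1.2
```

```bash
python3 k.py 1.68 11 82
```

```text
shift [ 0.0005  0.0001 -0.0003] turn -0.002 or 3.139 q6 1.5 F [ 0.2 -1.4 -1.1] tilt [ 0. -0. -1.]
tool phi -4.6007197633892885 Ftool [0.32 1.4  1.07] r,t in tool [-65.5 -10.9] t 20.75
```

Still free (pad 1.2). Continue.

Emit:
arm_command([
  {"linear": [0.0003,-0.0017,0],"turn": 0.025},
  {"linear": [0.0003,-0.0017,0],"turn": 0.025},
])

```text
t: 20.95
ee_pos: [557.8, -59.4, 81.7]
orientation: [3.137, -0.176, 0.0]
ft_force: [0.5, -2.9, -0.9]
width: 44.1
grasp_force: 1.2
```

Emit:
arm_command([
  {"linear": [0.0003,-0.0017,0],"turn": 0.025},
  {"linear": [0.0003,-0.0017,0],"turn": 0.025},
])

```text
t: 21.15
ee_pos: [558.7, -56.1, 81.7]
orientation: [3.131, -0.255, -0.0]
ft_force: [1.0, -3.1, -0.3]
width: 44.1
grasp_force: 1.4
```

```bash
python3 k.py 1.78 11 82
```

```text
shift [ 0.0005  0.0003 -0.0003] turn -0.002 or 3.139 q6 1.612 F [ 1.  -3.1 -0.3] tilt [-0. -0. -1.]
tool phi -4.500730224609849 Ftool [1.53 2.9  0.28] r,t in tool [-65.6 -11.2] t 21.15
```

Emit:
arm_command([
  {"linear": [0.0003,-0.0017,0],"turn": 0.025},
  {"linear": [0.0003,-0.0017,0],"turn": 0.025},
])

```text
t: 21.35
ee_pos: [559.9, -52.9, 81.7]
orientation: [3.124, -0.333, -0.0]
ft_force: [0.4, -3.5, -0.6]
width: 43.9
grasp_force: 1.8
```

```bash
python3 k.py 1.83 11 82
```

```text
shift [ 0.0005  0.0004 -0.0003] turn -0.002 or 3.139 q6 1.668 F [ 0.4 -3.5 -0.6] tilt [-0. -0. -1.]
tool phi -4.450792397439906 Ftool [1.08 3.3  0.65] r,t in tool [-65.5 -11.2] t 21.35
```

Emit:
arm_command([
  {"linear": [0.0003,-0.0017,0],"turn": 0.025},
  {"linear": [0.0003,-0.0017,0],"turn": 0.025},
])

```text
t: 21.55
ee_pos: [561.2, -49.8, 81.7]
orientation: [3.114, -0.411, -0.0]
ft_force: [-1.1, -4.6, -0.9]
width: 43.8
grasp_force: 2.3
```

```bash
python3 k.py 1.88 11 82
```

```text
shift [ 0.0005  0.0004 -0.0003] turn -0.002 or 3.139 q6 1.724 F [-1.1 -4.6 -0.9] tilt [-0. -0. -1.]
tool phi -4.400792415276631 Ftool [0.16 4.73 0.88] r,t in tool [-65.5 -11.3] t 21.55
```

Emit:
arm_command([
  {"linear": [0.0002,-0.001,0],"turn": 0.015},
])

```text
t: 21.65
ee_pos: [561.6, -48.9, 81.7]
orientation: [3.111, -0.433, -0.0]
ft_force: [0.2, -5.4, 1.1]
width: 43.9
grasp_force: 2.4
```

Emit:
arm_command([
  {"linear": [0,0.005,0],"turn": 0},
  {"linear": [0,0.005,0],"turn": 0},
  {"linear": [0,0,0],"turn": 0},
  {"linear": [0,0,-0.02],"turn": 0},
  {"linear": [0,0,-0.04],"turn": 0},
  {"linear": [0,0,-0.04],"turn": 0},
  {"linear": [0,0,-0.04],"turn": 0},
  {"linear": [0,0,0],"turn": 0},
  {"linear": [0,0,0],"turn": 0},
])

```text
t: 22.55
ee_pos: [559.3, -58.4, 222.6]
orientation: [-3.112, 0.431, -0.003]
ft_force: [-0.7, -0.2, -1.0]
width: 44.0
grasp_force: 0.0
```

Run:
```python
from h import *
d=cam('side'); f=d['frame']
cv2.imwrite('pics/s5.png',cv2.resize(f[185:305,272:432],None,fx=5,fy=5,interpolation=cv2.INTER_CUBIC))
```

```text
(no output)
```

View pics/s5.png

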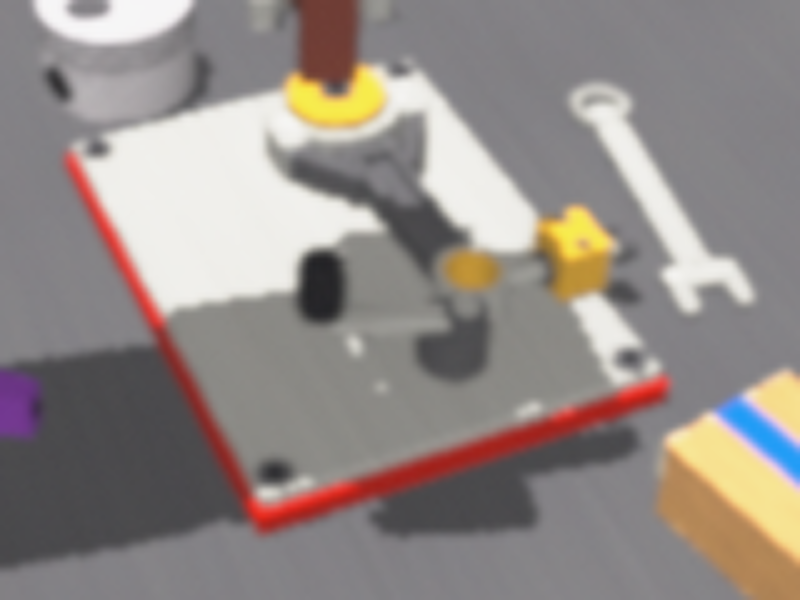

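The side view shows the lever swung to the -y side (knob at (322,285)), the eye (470,270) held against the screw and the bore on the post. Nothing is being touched, so I'm handing in.

```bash
python3 -c "
from workcell import ctrl
print(ctrl.close_job())"
```

```text
the job is handed in; nothing more can be done
None
```

The rod is on the post and against the stop screw, the cam is clamped by feel to roughly 15–20 N (estimated from about 2–2.5 N extra at the knob), and the job was handed in at about 22.6 s; no verdict came back.

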